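Tighten the hub knob of a free-spinning rotor with its brace bar

ROBOT

A 6-joint arm with a two-finger parallel gripper is mounted at the origin on a cart in front of the work surface, level with it; the furniture and walls round the work are solid. World frame = base frame: x ahead of the robot, y to its left, z up, the work surface at z = 0. Lengths are in mm, angles in rad, forces in N, time in s.
With the tool pointing down it reaches from about 350 to 875 mm from the base axis. Payload 4.2 kg.
Tool frame: the origin (TCP) lies between the finger pads; the fingertips stand 17 mm ahead of it and the grasp point (between the pads) lies 2 mm behind it; z points along the fingers, y is the line along which they close (so a half turn about z gives the same grasp; the last joint's range is limited). The gripper opens to 85 mm and grips with 20 to 120 N. Pads are 22 mm wide; open, the fingers measure 114 mm over their backs; the gripper's body (76 mm by 85 mm) begins 54 mm behind the grasp point. The pads swing forward as they close: fully open they stand 13 mm farther back than shut.
Start: joints at [-0.899, 0.385, 0.008, 0, -1.194, -0.259], TCP at [250.748, -572.473, 248.312] pointing down, gripper open.
Joint ranges: [-3.14, 3.14], [-1.21, 2.06], [-1.07, 1.41], [-3.16, 2.05], [-2.99, -0.16], [-3.1, 3.1]. Speed limits (rad/s): [2.79, 2.79, 3.14, 3.14, 3.14, 3.14].

INTERFACE

Orientations are given as a unit quaternion [x, y, z, w].
In Python, from bench import arm gives the robot as it stands.
- The arm moves only by the shell command python3 jog.py 'ROWS' [OPENING]. ROWS is rows parted by semicolons, their numbers by spaces, 1 to 10 of them, each of 6 numbers: dx, dy, dz in mm, then a rotation vector rx, ry, rz in rad; each row is the pose to reach, as a shift and turn from the pose commanded when the command began, along the tool's axes at that moment; what a row does not reach only later rows make up. A row lasts 1/10 s, in which the tool goes at most 50 mm and 0.15 rad, less where a joint would pass 70% of its speed; a pose out of reach is approached as far as the arm can. OPENING is the finger opening in mm, set as the command begins (- or left out keeps the last). The fingers move at their own pace and stop on an object; the grip force is fixed at half the most. Time passes only in rows, so rows that do not move let the fingers close. It prints the time, the measured TCP pose, the force, the opening and the grip force at its end.
- arm.read_state(): the state, without advancing time (a new reading comes with each control period).
- arm.get_image(name): name is "scene" or "top" or "wrist"; returns the picture (400x640x3 uint8, blue, green, red); there is no depth.
- arm.get_calibration(name): a dict with "K" (3x3 intrinsics, pixels), "rvec" (rotation vector, rad) and "tvec" (3), from world to camera coordinates, as OpenCV has them. Camera axes: x right, y down, z forward; pixel columns grow to the right and rows downward; lengths in mm; the calibration is good to about 2 mm. A picture is of the moment at which its call begins: read the wrist's pose just before it. get_calibration takes no time and is no camera call; for the wrist camera it gives the pose at the moment of the call.
- arm.job_done(): hands the job in; it is judged then, once.
The state is a dict: "clock": time; "joints": joint angles; "joint_vel": joint speeds; "joint_efforts": joint torques, N m; "position": TCP position; "ee_rot": TCP orientation; "contact_force": force on the tool from outside, world axes, zero at the start; "wrist_torque": the same for the moment, N m; "gripper_width": finger opening in mm; "grasp_force": force on a finger pad.
Only numpy, scipy, OpenCV 4.12 (cv2) and the standard library are available. Lean on these libraries where they do the work, as an engineer would, in place of code of your own. Each camera call takes 0.05 s, during which the arm holds its last target. There are 200 camera calls.

TASK

The red hub knob on the spin unit has worked loose, but the rotor spins along with it unless it is braced. Turn the rotor until its blue fork faces the fixed blue fork on the base, lay the yellow-handled brace bar down fully into both forks, and tighten the knob clockwise to its stop with the bar in place. Then lift the bar out and lay it back in its rest as it lay before, leaving the rotor still and the other things on the bench where they are.

Things in the scene. Friction and masses are not known exactly. Their poses are not given: they have to be found in the camera images.
- spin_unit: Fixed white spin unit (place and yaw vary): round housing 170 mm across, 42 mm high, with an outrigger 62 mm wide and 30 mm high along its -y side to y = -185 mm. Origin: on the rotor axis at bench level; z up. Above the housing turns a silver rotor disc 150 mm across, top at z = 63 mm.
- fixed_fork (a point): Centre of the slot floor of the fixed blue fork on the outrigger, at x = 0, y = -155 mm, z = 64 mm of the spin unit. The slot runs along the unit's y from -140 to -170 mm, is 18 mm wide and open at the top, between two lugs 10 mm thick with rounded tops at z = 86 mm.
- seat (a point): Point fixed to the spin unit at its x = 0, y = -110 mm, z = 64 mm, axes as the unit's: the brace bar's origin lies here, with its y axis along the point's y (either way round), when the bar is fully down in both forks. At z = 64 mm the bar's underside clears the disc by 1 mm.
- rotor_fork (a point): Centre of the slot floor of the blue fork on the rotor, 58 mm from the axis, z = 64 mm. The slot runs radially, 48 to 68 mm from the axis, 18 mm wide, open at the top, between two lugs 10 mm thick (38 mm over their outer faces, which can be gripped from above; rounded tops at z = 85 mm). It faces the fixed fork when at x = 0, y = -58 mm of the spin unit.
- rotor (a joint): Turn of the rotor on the spin unit, rad, growing anticlockwise seen from above; 0 = rotor fork faces the fixed fork. Turns very freely without limit (friction about 0.012 N m) and stays where it is left. Starts between -1.9 and -0.6.
- clamp_knob (a joint): Turn of the red knob relative to the rotor, rad: grows as the knob is turned clockwise seen from above, from 0 (loose) to its stop at 1.4 (tight). Friction about 0.12 N m, so with an unbraced rotor the rotor turns along instead. Starts between 0 and 0.25.
- knob_grip (a point): Middle of the knob's red wing, on the rotor axis, z = 107 mm. The wing is an upright bar 66 mm long along the point's x, 14 mm thick along its y, from z = 92 to 122 mm; it turns with knob and rotor; the point's z points up.
- brace_bar: Loose steel brace bar 14 x 134 x 14 mm, long along its y, with a yellow upright handle block in the middle, 40 mm long (y), 14 mm thick (x), its top 47 mm above the underside. 0.22 kg. Origin: centre of the underside. The same either way round.
- bar_rest: Fixed black rest, 60 x 130 mm plate 10 mm thick (place and yaw vary), with two grey open forks at y = -47 and +47 mm (slots 19 mm wide along y at x = 0, floor 22 mm and lug tops 40 mm above the bench). Origin: centre of its underside. The brace bar starts in it, its origin 22 mm above the rest's and its y along the rest's y.
- jar: Bystander: brown jar, 60 mm across, 72 mm high. Origin: centre of underside.
- tape: Bystander: roll of beige tape lying flat, 98 mm across, 25 mm high. Origin: centre of underside.
- eye_loupe: Bystander: small black loupe, 39 mm across, 34 mm high. Origin: centre of underside.
- blue_box: Bystander: dark blue sample box, 75 x 151 x 55 mm. Origin: centre of underside.
- pen: Bystander: white and blue marker lying flat, 135 mm long along its y. Origin: centre of underside.

How it is judged (in metres and radians):
On the way, in this order (a step that is already met when the one before it is completed fails the run):
1. the brace bar lies fully down in both the rotor's fork and the fixed fork (x of brace_bar in the frame of seat between -0.005 and 0.005 m and y of brace_bar in the frame of seat between -0.019 and 0.019 m and z of brace_bar in the frame of seat between -0.004 and 0.004 m and angle between the y axis of brace_bar and the y axis of seat, either way round below 0.12 rad and x of rotor_fork in the frame of spin_unit between -0.009 and 0.009 m and y of rotor_fork in the frame of spin_unit below -0.045 m), for 0.2 s.
2. the knob is tightened to its stop while the bar lies in both forks (all of step 1 and value of joint clamp_knob above 1.28 rad), for 0.2 s.
At the end, for the whole second after the job is handed in: The knob is tight (at least 1.28 of 1.4 rad), the brace bar lies in its rest again (within 6 mm across and 22 mm along it, origin 18 to 27 mm up, within 0.15 rad of the rest's direction, level within 0.1 rad) and at rest, and the rotor stands still (under 0.1 rad/s) (value of joint clamp_knob above 1.28 rad and x of brace_bar in the frame of bar_rest between -0.006 and 0.006 m and y of brace_bar in the frame of bar_rest between -0.022 and 0.022 m and z of brace_bar in the frame of bar_rest between 0.018 and 0.027 m and angle between the y axis of brace_bar and the y axis of bar_rest, either way round below 0.15 rad and angle between brace_bar's own z axis and vertical below 0.1 rad and linear speed of brace_bar below 0.02 m/s and velocity of joint rotor between -0.1 and 0.1 rad/s); the robot touches nothing.
It fails at once if the jar is pushed more than 30 mm (distance of jar from where it was at the start of the episode above 0.03 m).
It fails at once if the tape roll is pushed more than 30 mm (distance of tape from where it was at the start of the episode above 0.03 m).
It fails at once if the loupe is pushed more than 30 mm (distance of eye_loupe from where it was at the start of the episode above 0.03 m).
It fails at once if the blue box is pushed more than 30 mm (distance of blue_box from where it was at the start of the episode above 0.03 m).
It fails at once if the marker is pushed more than 30 mm (distance of pen from where it was at the start of the episode above 0.03 m).
It also fails if it takes over 72 s, if anything falls off the work surface, if the arm or the gripper's body presses on something with over 40 N, if the wrist force passes 120 N, or if a joint passes its speed limit or range.

## Working session

There is one attempt and no reset: what is moved stays moved. The work goes in short steps, Python scripts to look and compute and a shell command to move; the robot and the scene stay as the last step left them, time stands still between calls to the robot, and variables do not carry over. Pictures are saved under pics/ and viewed, at most 14 in all, crops included, and the job is handed in when it is done.

```bash
ls; mkdir -p pics
python3 - <<'E'
from bench import arm
import cv2,numpy as np
for n in("scene","top"):
    im=arm.get_image(n); cv2.imwrite(f"pics/{n}0.png",im)
    c=arm.get_calibration(n); R=cv2.Rodrigues(np.array(c["rvec"]))[0]; print(n,np.round(-R.T@np.array(c["tvec"]).ravel()),np.round(np.array(c["K"])).tolist())
s=arm.read_state();print(s)
E
```

```text
bench.py
jog.py
pics
scene [143. 766. 713.] [[370.0, 0.0, 317.0], [0.0, 370.0, 197.0], [0.0, 0.0, 1.0]]
top [ 3.560e+02 -1.000e+00  1.227e+03] [[383.0, 0.0, 318.0], [0.0, 383.0, 205.0], [0.0, 0.0, 1.0]]
{'clock': 0.1, 'joints': array([-8.99394449e-01,  3.85471816e-01,  6.77277927e-03, -4.01227318e-04,
       -1.19401333e+00, -2.58615937e-01]), 'joint_vel': array([-0.00019296,  0.00043037,  0.00345374,  0.00271511,  0.00047976,
       -0.00224542]), 'joint_efforts': array([-2.89838217e-04, -3.93319523e+01,  1.88928080e+01,  4.19799864e+00,
       -2.59032218e-03,  2.52317847e-06]), 'position': array([ 250.55159947, -572.05234647,  247.34471983]), 'ee_rot': array([-2.04858246e-01,  9.78791166e-01,  9.39913861e-04, -2.62934931e-04]), 'contact_force': array([-0.42039376,  0.47028596,  0.35503215]), 'wrist_torque': array([ 0.03083689,  0.00320145, -0.00765198]), 'grasp_force': 0.0, 'gripper_width': 85.35287673204034}
```

View pics/top0.png

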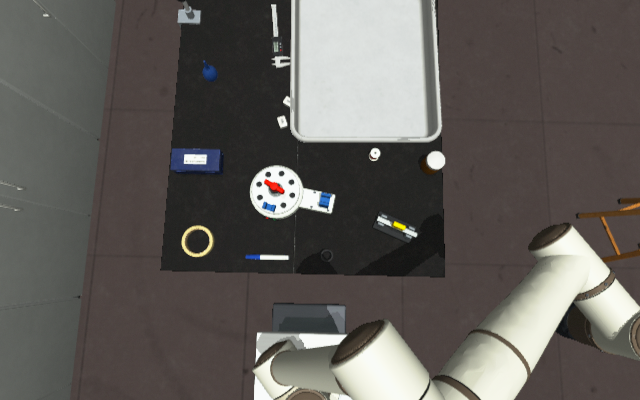

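View pics/scene0.png

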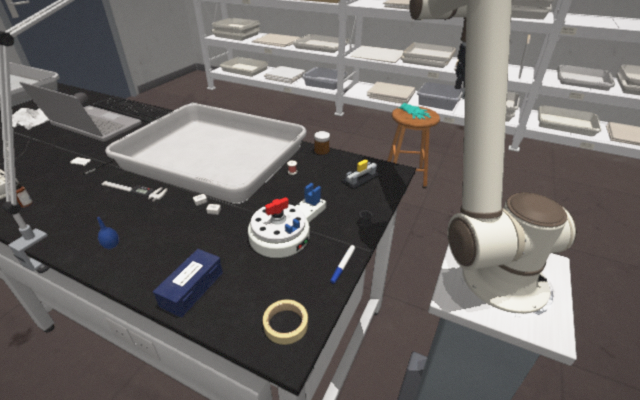

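The top view shows the knob at (275,187), the rotor fork at (269,208), the fixed fork at (327,200), and the bar's yellow handle at (400,226). The loupe is at (326,256), the pen at (267,257) and the tape at (198,241). I'll take coarse positions from it first.

```bash
cat > h.py <<'E'
from bench import arm
import cv2,numpy as np
from scipy.spatial.transform import Rotation as Ro
def cal(n):
    c=arm.get_calibration(n); return np.array(c["K"],float),cv2.Rodrigues(np.array(c["rvec"],float))[0],np.array(c["tvec"],float).ravel()
def cast(c,px,z):
    K,R,t=c; o=-R.T@t
    p=np.atleast_2d(np.array(px,float)); d=np.c_[p,np.ones(len(p))]@np.linalg.inv(K).T@R
    return o+d*((z-o[2])/d[:,2])[:,None]
def proj(c,P):
    K,R,t=c; q=(np.atleast_2d(P)@R.T+t)@K.T; return q[:,:2]/q[:,2:]
def masks(im):
    h=cv2.cvtColor(im,cv2.COLOR_BGR2HSV); H,S,V=[h[...,i].astype(int) for i in range(3)]
    return dict(red=((H<6)|(H>174))&(S>170)&(V>90),blue=(H>100)&(H<118)&(S>140)&(V>70),yel=(H>22)&(H<34)&(S>150)&(V>90))
def blobs(m,amin=10):
    n,l,s,c=cv2.connectedComponentsWithStats(m.astype(np.uint8)); return [(int(s[i,4]),c[i].round(1),cv2.minAreaRect(np.argwhere(l==i)[:,::-1].astype(np.float32))) for i in range(1,n) if s[i,4]>=amin]
def goal(pos,yaw):
    """shift/turn in tool axes from measured pose to TCP pos, pointing down, tool y (closing) at world yaw"""
    s=arm.read_state(); R0=Ro.from_quat(s["ee_rot"])
    y=np.array([np.cos(yaw),np.sin(yaw),0]);z=np.array([0,0,-1.])
    for k in(1,-1):
        R=Ro.from_matrix(np.c_[np.cross(k*y,z),k*y,z]); print("shift",R0.inv().apply(np.array(pos)-s["position"]).round(1),"rot",(R0.inv()*R).as_rotvec().round(3), "j6",s["joints"][5].round(2))
def now():
    s=arm.read_state();return s
E
python3 - <<'E'
from h import *
im=cv2.imread("pics/top0.png");c=cal("top")
for k,m in masks(im).items():
    z=dict(red=122,blue=85,yel=69)[k]
    for a,p,r in blobs(m): print(k,a,p,cast(c,p,z)[0].round(),r)
for n,p,z in(("loupe",(326,256),34),("pen",(267,257),10),("jar",(433,161),72),("tape",(198,241),25)):print(n,cast(c,p,z)[0].round())
K,R,t=cal("wrist");s=now();Q=Ro.from_quat(s["ee_rot"])
print(K.round(),"cam in tool",Q.inv().apply(-R.T@t-s["position"]).round(),"\n",(Q.inv().as_matrix()@R.T).round(2))
E
```

```text
red 120 [274.1 186.4] [582. 111. 122.] ((273.75006103515625, 186.25001525878906), (21.21320343017578, 7.778173923492432), 45.0)
blue 177 [209.   71.8] [955. 336.  85.] ((209.5, 69.5), (19.0, 13.0), 90.0)
blue 29 [174.  161.4] [659. 423.  85.] ((174.40000915527344, 161.7000274658203), (4.919349193572998, 8.9442720413208), 26.56505012512207)
blue 16 [179.2 166.8] [643. 406.  85.] ((179.0500030517578, 166.84999084472656), (5.0596442222595215, 2.8460497856140137), 18.43494987487793)
blue 122 [324.5 199.5] [554. -39.  85.] ((324.4058532714844, 199.4235382080078), (9.00261402130127, 14.100480079650879), 12.528807640075684)
blue 70 [268.7 206.4] [528. 129.  85.] ((268.70001220703125, 206.40000915527344), (11.700427055358887, 6.008327484130859), 18.434947967529297)
blue 73 [252.9 256.3] [378. 169.  85.] ((252.0, 256.5), (5.0, 14.0), 90.0)
yel 78 [398.4 225.5] [ 482. -266.   69.] ((398.47412109375, 225.56033325195312), (13.130645751953125, 6.171403408050537), 23.198591232299805)
loupe [386. -49.  34.]
pen [379. 136.  10.]
jar [ 687. -376.   72.]
tape [423. 350.  25.]
[[343.   0. 319.]
 [  0. 343. 201.]
 [  0.   0.   1.]] cam in tool [  79.    1. -125.] 
 [[-0.   -0.95 -0.31]
 [ 1.   -0.    0.  ]
 [-0.   -0.31  0.95]]
```

```bash
python3 - <<'E'
from h import *
goal([482,-266,230],np.radians(148))
E
python3 jog.py '-40 20 2 0 0 -0.06;-80 45 4 0 0 -0.12;-120 67 6 0 0 -0.2;-165 92 8 0 0 -0.3;-210 117 10 0 0 -0.38;-250 140 13 0 0 -0.46;-285 160 15 0 0 -0.52;-310 175 17 0 0 -0.57;-335 187 18 0 0 -0.6;-335 187 18 0 0 -0.6' 85
python3 - <<'E'
from h import *
c=cal("wrist");im=arm.get_image("wrist");cv2.imwrite("pics/w1.png",im)
for k,m in masks(im).items():
    for a,p,r in blobs(m,60): print(k,a,p,r,cast(c,p,dict(red=122,blue=85,yel=69)[k])[0].round(1))
E
```

```text
clock: 1.1
position: [484.1, -264.5, 229.6]
ee_rot: [-0.487, 0.873, 0.0, -0.0]
contact_force: [-0.8, 0.1, -0.3]
gripper_width: 84.9
grasp_force: 0.0
blue 391 [368.5 364.7] ((367.75, 371.75), (29.092952728271484, 30.674089431762695), 71.56504821777344) [535.2 -87.8  85. ]
yel 379 [315.5 174.3] ((316.33782958984375, 177.02703857421875), (46.85371780395508, 16.76869773864746), 80.53767395019531) [ 480.5 -273.7   69. ]
```

View pics/w1.png

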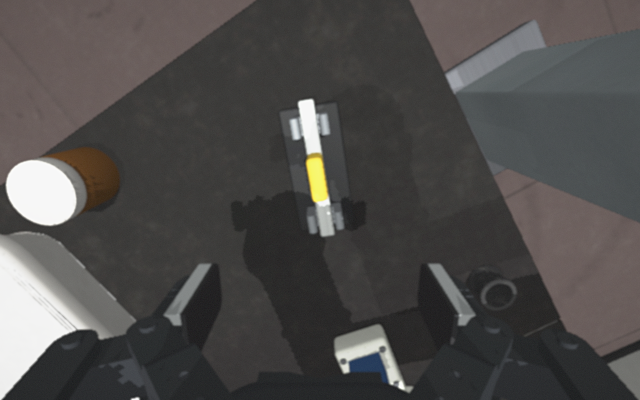

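The wrist view shows the bar in its rest. The handle is centred at (316,177), the bar's ends are at about (307,100) and (327,236), and the jar and loupe are well clear. Next I'll get the bar pose from the handle and check it against the ends, then work out a view over the unit.

Run:
```python
from h import *
c=cal("wrist");im=cv2.imread("pics/w1.png")
r=max(blobs(masks(im)["yel"],60),key=lambda b:b[0])[2]; b=cv2.boxPoints(r); P=cast(c,b,69)
print("handle c",P.mean(0).round(1),"sides",np.linalg.norm(P[1]-P[0]).round(1),np.linalg.norm(P[2]-P[1]).round(1))
for i in(0,1): d=P[i+1]-P[i];print(np.degrees(np.arctan2(d[1],d[0])).round(1))
E1=cast(c,[(306.5,100),(327,236)],36);d=E1[1]-E1[0];print("ends",E1.round(1).tolist(),E1.mean(0).round(1),np.linalg.norm(d).round(1),np.degrees(np.arctan2(d[1],d[0])).round(1))
g=cv2.cvtColor(im,cv2.COLOR_BGR2GRAY)
for y in(103,110,140,146,152,204,228,233):print(y,g[y,286:350:2].tolist())
ax=np.array([582,111.]);goal([ax[0]-13,ax[1]-40,260],np.radians(148))
```

```text
handle c [ 480.3 -271.9   69. ] sides 14.1 41.2
157.6
67.6
ends [[454.6, -330.0, 36.0], [507.9, -207.9, 36.0]] [ 481.2 -268.9   36. ] 133.3 66.4
103 [60, 59, 60, 64, 60, 64, 195, 251, 248, 247, 247, 247, 248, 247, 124, 44, 52, 50, 52, 55, 56, 60, 65, 68, 69, 61, 52, 55, 56, 58, 55, 58]
110 [67, 75, 75, 78, 85, 86, 111, 246, 247, 247, 247, 247, 247, 249, 223, 81, 79, 77, 76, 75, 78, 79, 78, 77, 79, 75, 53, 53, 55, 54, 57, 56]
140 [67, 66, 66, 78, 94, 95, 74, 62, 61, 151, 237, 241, 242, 243, 244, 244, 233, 118, 69, 71, 72, 72, 73, 72, 72, 73, 72, 72, 56, 56, 60, 64]
146 [64, 68, 68, 67, 68, 66, 66, 67, 64, 89, 213, 240, 242, 243, 243, 243, 242, 186, 72, 70, 72, 70, 71, 71, 71, 72, 70, 71, 65, 52, 59, 59]
152 [55, 66, 66, 65, 65, 65, 66, 66, 66, 59, 147, 236, 236, 223, 217, 204, 209, 205, 111, 69, 68, 70, 69, 71, 71, 73, 70, 71, 67, 53, 52, 57]
204 [41, 43, 43, 44, 42, 47, 51, 50, 50, 51, 48, 50, 47, 46, 67, 158, 221, 248, 247, 247, 235, 227, 137, 77, 83, 87, 85, 72, 39, 41, 39, 36]
228 [43, 43, 43, 43, 41, 43, 40, 42, 48, 47, 46, 70, 124, 137, 129, 100, 67, 153, 187, 186, 183, 181, 187, 169, 87, 83, 125, 131, 109, 63, 42, 42]
233 [43, 42, 44, 42, 45, 41, 42, 41, 40, 41, 41, 46, 79, 100, 90, 60, 41, 115, 181, 186, 184, 180, 185, 178, 114, 58, 59, 59, 59, 60, 60, 58]
shift [-331.2  104.6  -30.2] rot [ 0.001 -0.     0.003] j6 -0.35
shift [-331.2  104.6  -30.2] rot [ 0.000e+00  2.000e-03 -3.139e+00] j6 -0.35
```

```bash
python3 jog.py '-40 12 -4 0 0 0;-85 26 -8 0 0 0;-130 40 -12 0 0 0;-175 54 -16 0 0 0;-220 68 -20 0 0 0;-265 82 -24 0 0 0;-305 95 -28 0 0 0;-331 105 -30 0 0 0;-331 105 -30 0 0 0' 85
python3 - <<'E'
from h import *
c=cal("wrist");im=arm.get_image("wrist");cv2.imwrite("pics/w2.png",im)
for k,m in masks(im).items():
    for a,p,r in blobs(m,60): print(k,a,p,np.round(cv2.boxPoints(r)).tolist(),cast(c,p,dict(red=122,blue=85,yel=69)[k])[0].round(1))
E
```

```text
clock: 2.05
position: [569.4, 71.6, 260.1]
ee_rot: [-0.486, 0.874, 0.0, 0.0]
contact_force: [-0.3, -0.4, 0.9]
gripper_width: 85.3
grasp_force: 0.0
red 1357 [328.1 236.1] [[316.0, 198.0], [340.0, 198.0], [340.0, 274.0], [316.0, 274.0]] [581.9 108.3 122. ]
blue 1676 [263.  63.] [[234.0, 52.0], [275.0, 34.0], [292.0, 73.0], [250.0, 90.0]] [554.8 -36.1  85. ]
blue 398 [517.5 158. ] [[504.0, 145.0], [516.0, 140.0], [532.0, 172.0], [521.0, 178.0]] [408.1 147.   85. ]
blue 732 [385.3 207.4] [[371.0, 190.0], [391.0, 185.0], [401.0, 224.0], [381.0, 229.0]] [529.5 126.   85. ]
```

View pics/w2.png

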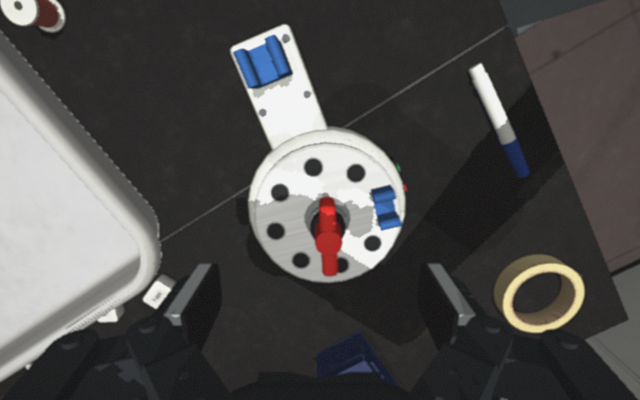

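The wrist view shows the whole unit: fixed fork at (263,63), rotor fork at (386,207), knob wing at (328,236) and disc holes ringing the axis. I'll fit the hole circle for the axis and zoom in on the fixed fork.

Run:
```python
from h import *
from scipy.optimize import least_squares
c=cal("wrist");im=cv2.imread("pics/w2.png");g=cv2.cvtColor(im,cv2.COLOR_BGR2GRAY)
H=[]
for x,y in [(313,167),(356,173),(280,193),(276,231),(301,261),(373,243)]:
    w=g[y-12:y+13,x-12:x+13]; m=w<70; b=max(blobs(m,20),key=lambda q:-np.hypot(*(q[1]-12)))
    H.append(b[1]+[x-12,y-12])
P=cast(c,H,63)[:,:2]
f=least_squares(lambda v:np.hypot(*(P-v[:2]).T)-v[2],[582,111,55]);print("axis",f.x.round(2),"res",f.fun.round(1))
a=f.x[:2]
m=masks(im)["blue"]
for nm,z in(("fix",86),("rot",85)):pass
q=cast(c,[(263,63)],80)[0][:2]-a;print("fix dir",np.degrees(np.arctan2(q[1],q[0])),np.hypot(*q))
q=cast(c,[(385.3,207.4)],80)[0][:2]-a;print("rot dir",np.degrees(np.arctan2(q[1],q[0])),np.hypot(*q))
A=cv2.resize(im[15:115,215:345],None,fx=5,fy=5,interpolation=cv2.INTER_CUBIC)
cv2.imwrite("pics/c2.png",A)
print(proj(c,[a[0],a[1],122]).round(1))
```

```text
axis [584.12 112.25  53.94] res [ 0.2 -0.1 -0.1  0.   0.   0. ]
fix dir -101.20438288512138 153.53890495210632
rot dir 165.67456477412912 57.036175238391145
[[328.6 243.1]]
```

View pics/c2.png

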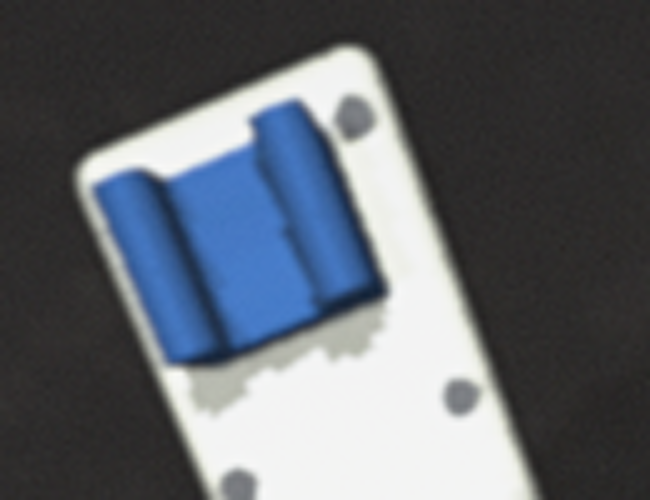

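Run:
```python
from h import *
c=cal("wrist");im=cv2.imread("pics/w2.png");a=np.array([584.12,112.25])
C=lambda p,z:cast(c,np.array(p)/5+[215,15],z)[:,:2]
def rep(n,p,z):
    P=C(p,z);d=P[1]-P[0];w=np.arctan2(d[1],d[0]);print(n,P.round(1).tolist(),"dir",np.degrees(w).round(1),"len",np.hypot(*d).round(1),"axis offset",np.cross(d/np.hypot(*d),a-P[0]).round(1))
rep("L edge",[(85,190),(210,495)],30);rep("R edge",[(378,60),(532,490)],30)
rep("L ridge",[(130,172),(195,362)],86);rep("R ridge",[(285,100),(360,298)],86)
rep("far width",[(165,180),(255,148)],64);rep("near w",[(225,350),(318,312)],64)
m=masks(im)["red"]
for y in range(198,276,6):
    x=np.where(m[y,300:360])[0]+300;print(y,x.min(),x.max(),end=" | ")
W=cast(c,[(327.5,202),(330,274)],122);d=W[1]-W[0];print("\nwing",W.round(1).tolist(),np.linalg.norm(d),np.degrees(np.arctan2(d[1],d[0])),W.mean(0))
A=cv2.resize(im[180:290,270:420],None,fx=5,fy=5,interpolation=cv2.INTER_CUBIC);cv2.imwrite("pics/c3.png",A)
```

```text
L edge [[578.9, -68.4], [591.2, -9.3]] dir 78.2 len 60.3 axis offset 31.8
R edge [[519.0, -57.5], [535.7, 24.1]] dir 78.4 len 83.3 axis offset -29.7
L ridge [[562.9, -55.2], [570.8, -26.0]] dir 74.9 len 30.3 axis offset 23.2
R ridge [[535.9, -50.7], [542.1, -19.8]] dir 78.6 len 31.5 axis offset -15.1
far width [[561.2, -55.4], [545.2, -51.3]] dir 165.9 len 16.6 axis offset -168.1
near w [[568.4, -27.1], [550.8, -23.6]] dir 168.9 len 17.9 axis offset -139.7
198 324 328 | 204 320 333 | 210 320 334 | 216 320 335 | 222 319 336 | 228 317 339 | 234 316 340 | 240 316 340 | 246 317 339 | 252 322 335 | 258 323 336 | 264 323 337 | 270 323 337 | 
wing [[565.9, 80.9, 122.0], [598.3, 137.9, 122.0]] 65.54413562123979 60.38968690717161 [582.12104969 109.36820041 122.        ]<stdin>:5: DeprecationWarning: Arrays of 2-dimensional vectors are deprecated. Use arrays of 3-dimensional vectors instead. (deprecated in NumPy 2.0)
```

View pics/c3.png

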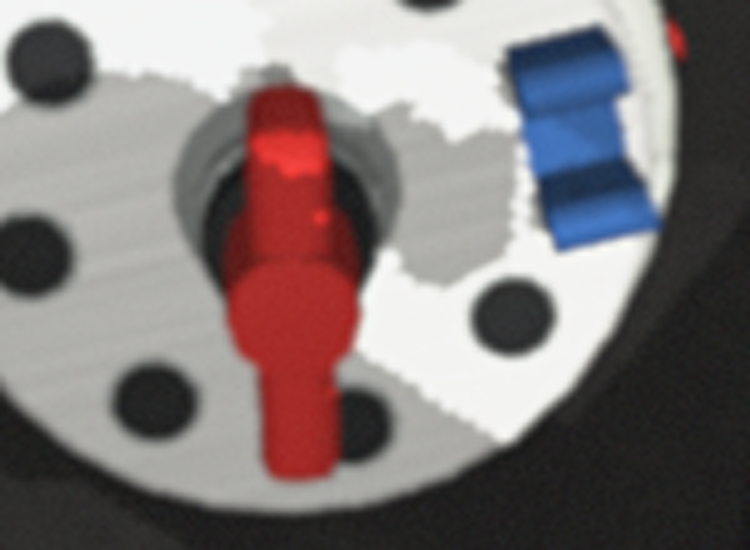

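Run:
```python
from h import *
c=cal("wrist");a=np.array([584.12,112.25])
for w in(58,60,62,64):
    u=np.array([np.cos(np.radians(w)),np.sin(np.radians(w))])
    print(w,[proj(c,[*(a+s*33*u),z]).round(1).tolist() for s in(1,-1) for z in(122,92)])
x=np.mean([[328.1],[329]])
# rotor fork slot floor: corners in crop -> midpoints of slot
q=cast(c,np.array([[575,137]])/5+[270,180],64)[0,:2]-a;print("slot floor",np.hypot(*q),np.degrees(np.arctan2(q[1],q[0])))
E=cast(c,np.array([[515,55],[600,30],[558,240],[655,215]])/5+[270,180],82)[:,:2]-a;print(E.round(1).tolist(),np.degrees(np.arctan2(E[:,1],E[:,0])))
goal([*a,200],np.radians(151));
```

```text
58 [[[328.2, 277.8]], [[327.4, 261.5]], [[328.9, 205.8]], [[328.0, 195.1]]]
60 [[[329.5, 277.8]], [[328.6, 261.4]], [[327.5, 205.8]], [[326.7, 195.1]]]
62 [[[330.8, 277.8]], [[329.8, 261.4]], [[326.1, 205.9]], [[325.4, 195.2]]]
64 [[[332.2, 277.7]], [[331.0, 261.3]], [[324.7, 206.0]], [[324.1, 195.3]]]
slot floor 58.53902511513316 159.66714522263362
[[-53.3, -6.7], [-68.8, -2.6], [-42.3, 29.7], [-60.4, 35.0]] [-172.83253597 -177.81240397  144.95780747  149.95388563]
shift [-44.    9.2  59.9] rot [ 0.001 -0.001 -0.051] j6 -0.96
shift [-44.    9.2  59.9] rot [-1.000e-03 -1.000e-03  3.091e+00] j6 -0.96
```

Axis is at about (583.8,112), the unit's y yaw is about 78.3°, the wing yaw about 60.5°, and the rotor fork points about 163° with a target of 258.3°. Knob friction is well above rotor friction, so turning the knob anticlockwise will carry the rotor with it.

```bash
python3 jog.py '-22 5 20 0 0 -0.02;-43 9 50 0 0 -0.045;-43.5 9 90 0 0 -0.045;-43.5 9 125 0 0 -0.045;-43.5 9 148 0 0 -0.045;-43.5 9 154 0 0 -0.045;-43.5 9 154 0 0 -0.045' 45 && python3 jog.py '0 0 0 0 0 0;0 0 0 0 0 0;0 0 0 0 0 0;0 0 0 0 0 0;0 0 0 0 0 0' 0
```

```text
clock: 2.8
position: [583.9, 109.7, 105.8]
ee_rot: [-0.504, 0.864, -0.0, -0.001]
contact_force: [-0.0, -0.3, 0.6]
gripper_width: 45.0
grasp_force: 0.0
clock: 3.3
position: [585.4, 111.8, 110.0]
ee_rot: [-0.505, 0.863, -0.0, 0.002]
contact_force: [-2.4, 0.8, 6.9]
gripper_width: 13.0
grasp_force: 60.7
```

```bash
python3 jog.py '0 0 -3 0 0 -0.06;0 0 -3 0 0 -0.18;0 0 -3 0 0 -0.32;0 0 -3 0 0 -0.46;0 0 -3 0 0 -0.6;0 0 -3 0 0 -0.74;0 0 -3 0 0 -0.88;0 0 -3 0 0 -1.02;0 0 -3 0 0 -1.12;0 0 -3 0 0 -1.17' && python3 jog.py '0 0 0 0 0 -0.06;0 0 0 0 0 -0.16;0 0 0 0 0 -0.28;0 0 0 0 0 -0.38;0 0 0 0 0 -0.45;0 0 0 0 0 -0.49;0 0 0 0 0 -0.49'
python3 - <<'E'
from h import *
c=cal("wrist");im=arm.get_image("wrist");cv2.imwrite("pics/w4.png",im);print(now()["joints"].round(2))
t=arm.get_image("top");ct=cal("top")
for k in("blue","red"):
    for a,p,r in blobs(masks(t)[k]):print(k,a,p,cast(ct,p,85)[0].round(1))
for a,p,r in blobs(masks(im)["blue"],60):print(a,p,cast(c,p,80)[0].round(1))
E
```

```text
clock: 4.3
position: [586.5, 111.9, 110.2]
ee_rot: [0.898, -0.44, 0.002, -0.003]
contact_force: [6.3, 0.2, -7.2]
gripper_width: 12.9
grasp_force: 61.1
clock: 5.0
position: [586.8, 112.4, 110.1]
ee_rot: [0.978, -0.21, 0.003, -0.002]
contact_force: [7.1, 1.1, -9.6]
gripper_width: 13.0
grasp_force: 61.3
[ 0.46  0.47 -0.24  0.   -0.85  0.69]
blue 183 [209.1  72. ] [954.4 335.9  85. ]
blue 40 [175.3 163.1] [654.2 418.4  85. ]
blue 61 [293.7 193.5] [569.6  55.   85. ]
blue 123 [324.5 199.5] [553.6 -38.7  85. ]
blue 54 [252.7 256.5] [377.8 169.4  85. ]
red 27 [270.6 193.2] [568.7 124.8  85. ]
1852 [612.8 179. ] [565.7 -27.   80. ]
1490 [429.  216.8] [582.7  56.8  80. ]
481 [627.2 219.3] [542.6 -29.7  80. ]
713 [440.3 259.6] [558.6  59.   80. ]
```

View pics/w4.png

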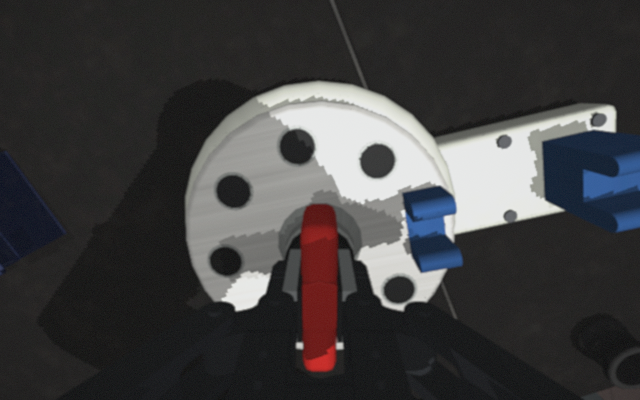

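The rotor came round with the knob, and its fork at (430,230) now faces the fixed fork at (600,180) to within a few degrees. I'll release, rise, and look straight along the slot line in the bar-placing orientation.

```bash
python3 jog.py '0 0 0 0 0 0;0 0 0 0 0 0;0 0 0 0 0 0;0 0 -10 0 0 0;0 0 -35 0 0 0;0 0 -70 0 0 0;0 0 -90 0 0 0;0 0 -90 0 0 0' 40;  python3 - <<'E'
from h import *
goal([562.7,9.2,200],np.radians(-11.7))
E
```

```text
clock: 5.9
position: [586.2, 111.9, 204.5]
ee_rot: [0.978, -0.21, 0.004, -0.002]
contact_force: [-0.1, -0.5, 0.2]
gripper_width: 40.2
grasp_force: 0.0
shift [ 20.7 103.3   4. ] rot [ 0.002 -0.01  -1.79 ] j6 0.69
shift [ 20.7 103.3   4. ] rot [-1.000e-02 -1.000e-03  1.352e+00] j6 0.69
```

```bash
python3 jog.py '2 10 2 0 0 0.14;4 20 2 0 0 0.28;6 30 3 0 0 0.42;8 40 3 0 0 0.56;10 50 4 0 0 0.7;12 62 4 0 0 0.84;15 74 4 0 0 0.98;17 86 4 0 0 1.12;19 96 4 0 0 1.25;20.7 103 4 0 0 1.35' 70;  python3 - <<'E'
from h import *
for i in range(3): im=arm.get_image("wrist")
c=cal("wrist");cv2.imwrite("pics/w5.png",im);s=now();print(s["position"],s["joints"][5])
for a,p,r in blobs(masks(im)["blue"],60):print(a,p,cast(c,p,80)[0].round(1))
E
```

```text
clock: 6.9
position: [559.9, 8.1, 195.0]
ee_rot: [-0.63, 0.777, 0.0, -0.001]
contact_force: [0.5, -0.1, -0.5]
gripper_width: 70.2
grasp_force: 0.0
[560.28683574   8.53004135 195.16734988] -0.5059695375479408
2167 [308.9 134.6] [556.4 -40.   80. ]
1062 [314.2 256.6] [572.   52.5  80. ]
420 [520.1 301.2] [416.3 125.5  80. ]
```

View pics/w5.png

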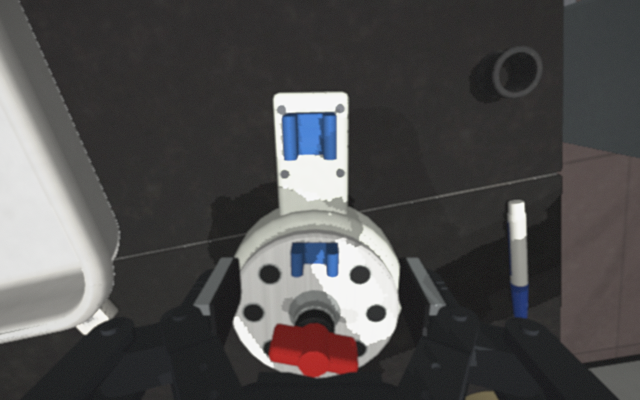

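The view is symmetric: fixed fork at (309,135), rotor fork at (314,258), knob wing crosswise at (314,350). I'll measure the slot centres from the mask edges and check them against the outrigger edges.

Run:
```python
from h import *
from scipy.optimize import least_squares
c=cal("wrist");im=cv2.imread("pics/w5.png");m=masks(im)["blue"];g=cv2.cvtColor(im,cv2.COLOR_BGR2GRAY)
L={}
for n,(y0,y1) in dict(fix=(116,157),rot=(246,273)).items():
    pts=[];w=[]
    for y in range(y0,y1,2):
        x=np.where(m[y,270:360])[0]+270
        if len(x)<6: continue
        A=cast(c,[(x.min()-.5,y),(x.max()+.5,y)],80)[:,:2]; pts.append(A.mean(0));w.append(np.hypot(*(A[1]-A[0])))
    pts=np.array(pts);L[n]=pts.mean(0);print(n,"centre",L[n].round(1),"width",np.round(w,1)[::3])
d=L["rot"]-L["fix"];print("fork-fork dir",np.degrees(np.arctan2(d[1],d[0])),np.hypot(*d))
# outrigger edges z=30 and screws
E=[]
for y in range(100,200,8):
    x=np.where(g[y,262:360]>150)[0]+262; E.append(cast(c,[(x.min()-.5,y),(x.max()+.5,y)],30)[:,:2].mean(0))
E=np.array(E);v=np.linalg.svd(E-E.mean(0))[2][0]; v*=np.sign(v[1]);print("outrigger",E.mean(0).round(1),np.degrees(np.arctan2(v[1],v[0])))
H=[]
for x,y in[(270,275),(359,275),(254,313),(376,313)]:
    q=g[y-12:y+13,x-12:x+13]<70;b=min(blobs(q,20),key=lambda q:np.hypot(*(q[1]-12)));H.append(b[1]+[x-12,y-12])
P=cast(c,H,63)[:,:2];f=least_squares(lambda v:np.hypot(*(P-v[:2]).T)-53.94,[584,112]).x;print("axis",f.round(1))
n=np.array([-np.sin(np.radians(78.3)),np.cos(np.radians(78.3))])
for k,q in("fix",L["fix"]),("rot",L["rot"]),("outr",E.mean(0)):
    r=q-f;print(k,"r",np.hypot(*r).round(1),"dir",np.degrees(np.arctan2(r[1],r[0])).round(2))
```

```text
fix centre [556.6 -39. ] width [34.8 35.7 35.8 35.3 35.5 35.7 35.2]
rot centre [572.5  54.5] width [33.1 34.8 35.  35.2 34.6]
fork-fork dir 80.36057705337603 94.88745261981946
outrigger [559.2 -22.3] 79.92602030565453
axis [585.1 114.4]
fix r 156.0 dir -100.52
rot r 61.2 dir -101.88
outr r 139.1 dir -100.72
```

Run:
```python
from h import *
goal([480.7,-270.5,130],np.radians(-23.3))
```

```text
shift [289.3  22.   65.2] rot [ 0.000e+00  1.000e-03 -2.937e+00] j6 -0.51
shift [289.3  22.   65.2] rot [ 0.001 -0.     0.205] j6 -0.51
```

```bash
python3 jog.py '30 2 6 0 0 0.02;70 5 15 0 0 0.05;115 9 25 0 0 0.08;160 12 35 0 0 0.11;205 15 45 0 0 0.14;245 18 55 0 0 0.17;275 21 62 0 0 0.19;289 22 65 0 0 0.205;289 22 65 0 0 0.205' 60;  python3 - <<'E'
from h import *
im=arm.get_image("wrist");c=cal("wrist");cv2.imwrite("pics/w6.png",im)
r=max(blobs(masks(im)["yel"],60),key=lambda b:b[0])[2]; P=cast(c,cv2.boxPoints(r),69)
print("px",r,"handle c",P.mean(0).round(1),np.linalg.norm(P[1]-P[0]).round(1),np.linalg.norm(P[2]-P[1]).round(1),[np.degrees(np.arctan2(*(P[i+1]-P[i])[1::-1])).round(1) for i in(0,1)])
goal([480.7,-270.5,55],np.radians(-23.3))
E
```

```text
clock: 7.95
position: [480.3, -270.7, 129.7]
ee_rot: [-0.549, 0.836, 0.0, -0.0]
contact_force: [0.3, 0.8, -0.5]
gripper_width: 59.6
grasp_force: 0.0
px ((313.1994323730469, 197.4774169921875), (14.050776481628418, 24.11237335205078), 77.19573211669922) handle c [ 475.1 -288.8   69. ] 13.7 8.3 [np.float64(169.9), np.float64(79.2)]
shift [ 0.7 -0.1 75.1] rot [ 0.   -0.    3.14] j6 -0.19
shift [ 0.7 -0.1 75.1] rot [ 0.     0.    -0.001] j6 -0.19
```

View pics/w6.png

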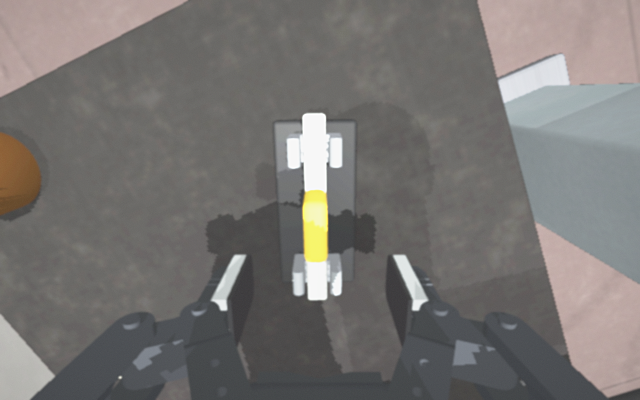

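The bar now runs vertically in view, from (314,115) to (317,298), with the handle between the fingers. I'll refine its pose, since my yellow mask only caught part of the handle.

Run:
```python
from h import *
c=cal("wrist")
E=cast(c,[(314.5,114.5),(317.5,298.5)],36);d=E[0]-E[1];print(E.mean(0).round(1),np.linalg.norm(d).round(1),np.degrees(np.arctan2(-d[1],-d[0])).round(1))
P=cast(c,[(315.5,191),(315.5,262)],69);print("handle ends at z69",P.round(1).tolist())
P=cast(c,[(276,121),(355,121),(283,281)],10);print("plate",P.round(1).tolist(),np.linalg.norm(P[1]-P[0]))
```

```text
[ 482.7 -267.8   36. ] 132.3 67.3
handle ends at z69 [[472.4, -291.9, 69.0], [490.3, -250.8, 69.0]]
plate [[484.7, -334.0, 10.0], [434.0, -312.1, 10.0], [534.4, -217.1, 10.0]] 55.24681444808357
```

```bash
python3 jog.py '0 0 20 0 0 0;0.5 0 45 0 0 0;0.5 0 62 0 0 0;0.5 0 71 0 0 0;0.5 0 73 0 0 0;0.5 0 73 0 0 0' 50 && python3 jog.py '0 0 0 0 0 0;0 0 0 0 0 0;0 0 0 0 0 0;0 0 0 0 0 0;0 0 0 0 0 0;0 0 0 0 0 0' 0
```

```text
clock: 8.6
position: [481.5, -269.7, 57.8]
ee_rot: [-0.55, 0.835, -0.0, 0.0]
contact_force: [0.5, 0.1, -0.1]
gripper_width: 50.1
grasp_force: 0.0
clock: 9.2
position: [481.3, -270.4, 58.2]
ee_rot: [-0.549, 0.836, -0.001, 0.001]
contact_force: [-0.9, 2.2, 6.1]
gripper_width: 13.1
grasp_force: 59.1
```

```bash
python3 jog.py '0 0 -10 0 0 0;0 0 -30 0 0 0;0 0 -60 0 0 0;0 0 -95 0 0 0;0 0 -120 0 0 0;0 0 -130 0 0 0;0 0 -130 0 0 0'
python3 - <<'E'
from h import *
s=now();print(s["gripper_width"],s["contact_force"])
goal([565,5.5,160],np.radians(-10.4))
E
```

```text
clock: 9.9
position: [480.7, -270.2, 188.2]
ee_rot: [-0.549, 0.836, -0.001, 0.001]
contact_force: [-0.4, -0.2, -2.0]
gripper_width: 13.2
grasp_force: 59.3
13.177557756824747 [-0.40038022 -0.16342826 -1.96724011]
shift [-286.5   32.2   28.4] rot [1.000e-03 3.000e-03 2.915e+00] j6 -0.19
shift [-286.5   32.2   28.4] rot [-0.002  0.    -0.227] j6 -0.19
```

```bash
python3 jog.py '-25 3 2 0 0 -0.02;-65 7 6 0 0 -0.05;-110 12 11 0 0 -0.09;-155 17 16 0 0 -0.13;-200 22 20 0 0 -0.17;-240 27 24 0 0 -0.2;-268 30 27 0 0 -0.22;-284 32 28 0 0 -0.227;-286.5 32 28 0 0 -0.227;-286.5 32 28 0 0 -0.227'
python3 - <<'E'
from h import *
im=arm.get_image("wrist");c=cal("wrist");cv2.imwrite("pics/w7.png",im[60:360,200:440]);s=now()
cv2.imwrite("pics/w7.png",cv2.resize(im[60:340,180:460],None,fx=2,fy=2))
goal([565,5.5,101],np.radians(-10.4))
E
```

```text
clock: 10.9
position: [564.2, 5.1, 158.2]
ee_rot: [-0.64, 0.768, 0.001, -0.001]
contact_force: [0.3, 0.1, -0.9]
gripper_width: 13.0
grasp_force: 59.2
shift [-1.  -0.7 57.5] rot [-1.000e-03 -3.000e-03  3.141e+00] j6 -0.48
shift [-1.  -0.7 57.5] rot [ 0.002 -0.001 -0.001] j6 -0.48
```

View pics/w7.png

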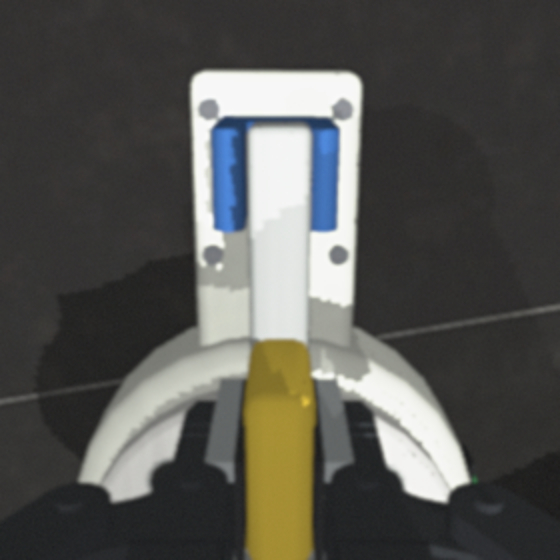

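The bar hangs over the fixed fork, its centre at column 279.5 against the fork's 275.5 in the crop. That is about 1.2 mm to the right, so I'll correct it while lowering.

```bash
python3 jog.py '-1 -1 8 0 0 0;-1 -1 18 0 0 0;-1 -1 27 0 0 0;-1 -1 34 0 0 0;-1 -1 40 0 0 0;-1 -1 45 0 0 0;-1 -1 50 0 0 0;-1 -1 54 0 0 0;-1 -1 57 0 0 0;-1 -1 58 0 0 0'; python3 jog.py '0 0 0 0 0 0;0 0 0 0 0 0'
```

```text
clock: 11.95
position: [566.0, 6.3, 101.0]
ee_rot: [-0.64, 0.768, 0.0, -0.0]
contact_force: [-0.1, 0.0, -2.4]
gripper_width: 13.0
grasp_force: 59.2
clock: 12.15
position: [566.3, 6.3, 101.5]
ee_rot: [-0.64, 0.768, -0.0, 0.0]
contact_force: [-0.1, -0.8, -1.9]
gripper_width: 12.8
grasp_force: 59.2
```

```bash
python3 jog.py '0 0 1 0 0 0;0 0 2 0 0 0;0 0 2 0 0 0'
python3 - <<'E'
from h import *
im=arm.get_image("wrist");cv2.imwrite("pics/w8.png",cv2.resize(im[60:400,120:520],None,fx=2,fy=1.75))
m=masks(im)["blue"]
for y in(125,135,145,220,225,230):
    x=np.where(m[y,250:400])[0]+250;print(y,x.min() if len(x) else 0,x.max() if len(x) else 0)
E
```

```text
clock: 12.45
position: [566.4, 6.4, 100.1]
ee_rot: [-0.64, 0.768, -0.0, 0.0]
contact_force: [-1.8, 0.8, 3.9]
gripper_width: 12.9
grasp_force: 59.9
125 287 355
135 279 365
145 279 365
220 0 0
225 0 0
230 0 0
```

View pics/w8.png

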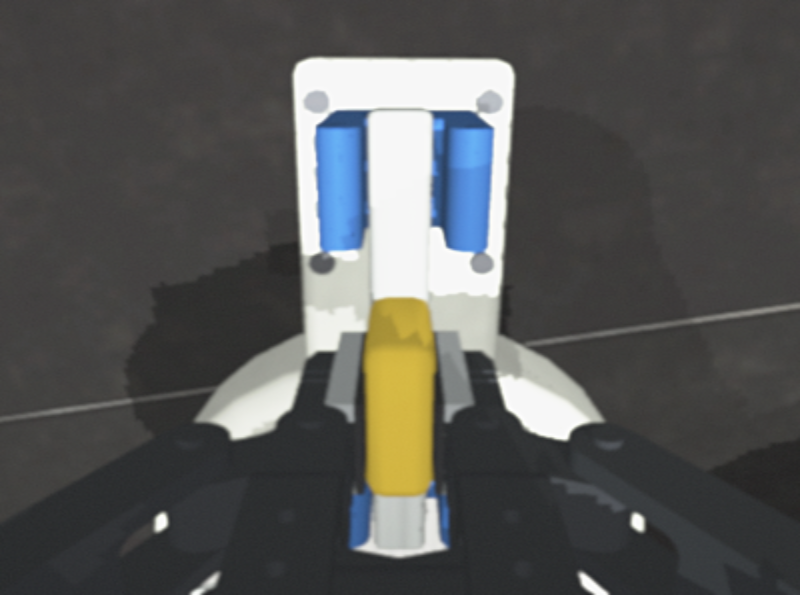

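The bar lies down in the fixed fork (bar column 400 between lugs at 340 and 470), and its inner end sits between the rotor fork lugs at (400,520). The force has turned to +4 N, so it is resting. I'll release and go to the knob.

```bash
python3 jog.py '0 0 0 0 0 0;0 0 0 0 0 0;0 0 0 0 0 0;0 0 -10 0 0 0;0 0 -35 0 0 0;0 0 -65 0 0 0;0 0 -75 0 0 0;0 0 -75 0 0 0' 36;  python3 - <<'E'
from h import *
goal([585.5,112.3,150],np.radians(66))
E
```

```text
clock: 13.3
position: [567.2, 6.5, 176.5]
ee_rot: [-0.64, 0.768, -0.001, 0.002]
contact_force: [-0.5, 1.6, -0.4]
gripper_width: 35.8
grasp_force: 0.0
shift [-107.3    1.1   26.7] rot [-1.000e-03  5.000e-03  1.809e+00] j6 -0.48
shift [-107.3    1.1   26.7] rot [-5.000e-03 -1.000e-03 -1.333e+00] j6 -0.48
```

```bash
python3 jog.py '-10 0 0 0 0 -0.14;-22 0 0 0 0 -0.28;-34 0 2 0 0 -0.42;-46 0 4 0 0 -0.56;-58 0 6 0 0 -0.7;-70 0 8 0 0 -0.84;-82 1 10 0 0 -0.98;-94 1 12 0 0 -1.12;-103 1 14 0 0 -1.25;-107 1 15 0 0 -1.333' 45;  python3 - <<'E'
from h import *
im=arm.get_image("wrist");c=cal("wrist");cv2.imwrite("pics/w9.png",im)
ims=arm.get_image("wrist");cv2.imwrite("pics/w9.png",ims)
for a,p,r in blobs(masks(ims)["red"],60):print(a,p,r)
goal([585.5,112.3,109],np.radians(66))
E
```

```text
clock: 14.3
position: [583.6, 112.2, 157.3]
ee_rot: [0.979, -0.206, -0.001, 0.001]
contact_force: [0.1, 0.5, 0.3]
gripper_width: 45.1
grasp_force: 0.0
3575 [316.6 235.3] ((316.5, 235.5), (123.0, 41.0), 90.0)
shift [ 1.7 -1.3 48.5] rot [-4.000e-03  3.000e-03 -3.141e+00] j6 0.69
shift [ 1.7 -1.3 48.5] rot [0.002 0.002 0.   ] j6 0.69
```

View pics/w9.png

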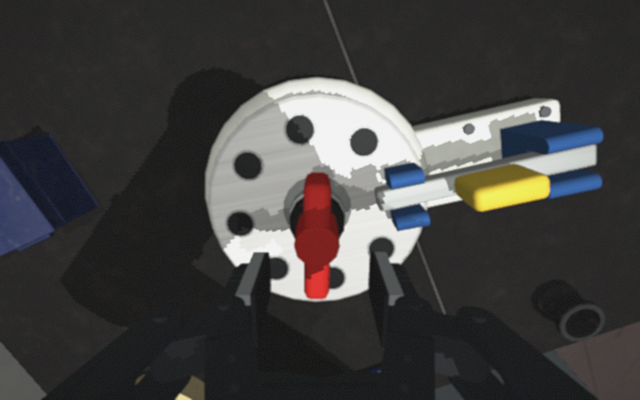

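The bar lies in both forks, with its inner end between the rotor lugs at (405,198), and the red wing at (317,235) lines up between the fingers. I'll go down, grip and tighten clockwise (+rz).

```bash
python3 jog.py '1 0 15 0 0 0;1.5 -1 35 0 0 0;1.5 -1 45 0 0 0;1.5 -1 48 0 0 0;1.5 -1 48 0 0 0' 45 && python3 jog.py '0 0 0 0 0 0;0 0 0 0 0 0;0 0 0 0 0 0;0 0 0 0 0 0;0 0 0 0 0 0' 0 && python3 jog.py '0 0 0 0 0 0.05;0 0 0 0 0 0.15;0 0 0 0 0 0.27;0 0 0 0 0 0.39;0 0 0 0 0 0.51;0 0 0 0 0 0.63;0 0 0 0 0 0.75;0 0 0 0 0 0.87;0 0 0 0 0 0.97;0 0 0 0 0 1.03'; python3 -c "
from h import *
s=now();print(s['wrist_torque'],s['contact_force'],s['joint_efforts'][5],Ro.from_quat(s['ee_rot']).as_matrix()[:,1])"
```

```text
clock: 14.9
position: [586.0, 111.7, 110.9]
ee_rot: [0.978, -0.208, -0.0, 0.0]
contact_force: [0.6, 0.1, 0.1]
gripper_width: 45.0
grasp_force: 0.0
clock: 15.4
position: [586.8, 112.4, 112.4]
ee_rot: [0.978, -0.208, 0.001, -0.001]
contact_force: [-0.3, 2.1, 4.1]
gripper_width: 12.6
grasp_force: 61.8
clock: 16.4
position: [586.1, 111.9, 112.4]
ee_rot: [0.748, -0.664, 0.0, 0.0]
contact_force: [-2.3, 0.6, 6.3]
gripper_width: 12.6
grasp_force: 62.0
[0.14585863 0.73949108 0.16133402] [-2.28460676  0.59146136  6.3405295 ] 0.14068015851080418 [-9.92837451e-01 -1.19472946e-01 -1.09839023e-04]
```

```bash
C="from h import *
s=now();print(s['wrist_torque'].round(2),s['joint_efforts'][5].round(2),Ro.from_quat(s['ee_rot']).as_rotvec().round(3))"; python3 jog.py '0 0 0 0 0 0.05;0 0 0 0 0 0.1;0 0 0 0 0 0.15;0 0 0 0 0 0.15'|tail -1; python3 -c "$C";  python3 jog.py '0 0 0 0 0 0.05;0 0 0 0 0 0.1;0 0 0 0 0 0.1'|tail -1; python3 -c "$C"; python3 jog.py '0 0 0 0 0 0.05;0 0 0 0 0 0.1;0 0 0 0 0 0.1'; python3 -c "$C"
```

```text
grasp_force: 62.1
[ 0.16  0.85 -0.01] -0.18 [ 2.19  -2.252  0.   ]
grasp_force: 62.1
[0.16 0.9  0.04] -0.16 [ 2.074 -2.359  0.   ]
clock: 17.4
position: [585.8, 111.9, 112.4]
ee_rot: [-0.624, 0.781, -0.001, -0.001]
contact_force: [-2.6, 0.8, 7.3]
gripper_width: 12.6
grasp_force: 66.4
[0.24 0.98 1.36] -1.47 [ 1.960e+00 -2.453e+00  2.000e-03]
```

Wrist torque jumped from 0.04 to 1.36 N m after about 1.38 rad of turn, so the knob is at its stop. I'll hold, ease off slightly, release, and go back to the bar.

```bash
python3 jog.py '0 0 0 0 0 0;0 0 0 0 0 0;0 0 0 0 0 0;0 0 0 0 0 -0.01;0 0 0 0 0 -0.02;0 0 0 0 0 -0.02'|tail -1; python3 -c "
from h import *
print(now()['wrist_torque'].round(2))"; python3 jog.py '0 0 0 0 0 0;0 0 0 0 0 0;0 0 0 0 0 0;0 0 -15 0 0 0;0 0 -40 0 0 0;0 0 -65 0 0 0;0 0 -70 0 0 0;0 0 -70 0 0 0' 36;  python3 - <<'E'
from h import *
for i in range(2):im=arm.get_image("wrist")
c=cal("wrist");M=masks(im);cv2.imwrite("pics/w10.png",im)
for k,z in(("yel",111),("blue",80),("red",122)):
    for a,p,r in blobs(M[k],100):
        P=cast(c,cv2.boxPoints(r),z);print(k,a,p.tolist(),P.mean(0).round(1),[np.linalg.norm(P[i+1]-P[i]).round(1) for i in(0,1)],[np.degrees(np.arctan2(*(P[i+1]-P[i])[1::-1])).round(1) for i in(0,1)])
goal([566.4,6.4,150],np.radians(-10.4))
E
```

```text
grasp_force: 63.2
[0.22 0.96 1.05]
clock: 18.8
position: [586.5, 112.1, 181.9]
ee_rot: [-0.63, 0.777, -0.0, 0.001]
contact_force: [0.0, -0.0, -0.6]
gripper_width: 36.3
grasp_force: 0.0
yel 1809 [322.5, 36.6] [561.3  11.7 111. ] [np.float64(12.7), np.float64(36.2)] [np.float64(170.6), np.float64(82.0)]
blue 456 [308.2, 123.4] [579.   54.3  80. ] [np.float64(10.8), np.float64(18.9)] [np.float64(168.0), np.float64(77.9)]
blue 446 [348.4, 126.1] [554.2  61.8  80. ] [np.float64(10.8), np.float64(19.7)] [np.float64(168.0), np.float64(80.0)]
blue 452 [557.0, 207.3] [423.7 147.4  80. ] [np.float64(10.9), np.float64(33.2)] [np.float64(168.0), np.float64(90.3)]
red 2775 [319.1, 224.1] [583.6 109.6 122. ] [np.float64(20.2), np.float64(67.4)] [np.float64(168.0), np.float64(79.0)]
shift [107.   -3.2  30.1] rot [-1.000e-03 -3.000e-03  3.115e+00] j6 -0.67
shift [107.   -3.2  30.1] rot [ 0.002 -0.001 -0.027] j6 -0.67
```

```bash
python3 jog.py '20 -1 0 0 0 -0.01;50 -2 0 0 0 -0.02;80 -3 5 0 0 -0.027;102 -3 15 0 0 -0.027;107 -3.2 35 0 0 -0.027;107 -3.2 55 0 0 -0.027;107 -3.2 72 0 0 -0.027;107 -3.2 79 0 0 -0.027;107 -3.2 81 0 0 -0.027;107 -3.2 81 0 0 -0.027' 45; python3 jog.py '0 0 0 0 0 0;0 0 0 0 0 0;0 0 0 0 0 0;0 0 0 0 0 0;0 0 0 0 0 0;0 0 0 0 0 0' 0
```

```text
clock: 19.9
position: [567.3, 6.7, 100.0]
ee_rot: [-0.64, 0.768, 0.0, -0.0]
contact_force: [-0.9, -0.2, 1.2]
gripper_width: 45.0
grasp_force: 0.0
clock: 20.5
position: [567.5, 6.8, 101.1]
ee_rot: [-0.64, 0.768, -0.0, 0.0]
contact_force: [-2.1, 1.4, 5.5]
gripper_width: 12.7
grasp_force: 60.5
```

```bash
python3 jog.py '0 0 -4 0 0 0;0 0 -10 0 0 0;0 0 -18 0 0 0;0 0 -28 0 0 0;0 0 -40 0 0 0;0 0 -55 0 0 0;0 0 -72 0 0 0;0 0 -84 0 0 0;0 0 -88 0 0 0;0 0 -88 0 0 0'
python3 - <<'E'
from h import *
goal([481.4,-270.2,180],np.radians(-23.3))
im=arm.get_image("top");ct=cal("top")
for a,p,r in blobs(masks(im)["blue"]):print(a,p,cast(ct,p,85)[0].round(1))
E
```

```text
clock: 21.5
position: [567.4, 6.7, 189.0]
ee_rot: [-0.64, 0.768, -0.0, 0.001]
contact_force: [-0.6, -0.1, -1.7]
gripper_width: 12.9
grasp_force: 59.5
shift [287.9  34.7   8.8] rot [-1.000e-03 -2.000e-03 -2.916e+00] j6 -0.48
shift [287.9  34.7   8.8] rot [-0.001  0.001  0.226] j6 -0.48
184 [209.2  72.2] [953.8 335.5  85. ]
15 [173.8 161.7] [658.5 423.3  85. ]
44 [293.2 194. ] [568.   56.4  85. ]
92 [324.  201.4] [547.8 -37.3  85. ]
```

```bash
python3 jog.py '25 3 1 0 0 0.02;65 8 2 0 0 0.05;110 13 3 0 0 0.09;155 18 5 0 0 0.13;200 24 6 0 0 0.17;240 29 7 0 0 0.2;270 33 8 0 0 0.22;285 34.5 9 0 0 0.226;288 34.7 9 0 0 0.226;288 34.7 9 0 0 0.226'
python3 - <<'E'
from h import *
goal([481.4,-270.2,58.5],np.radians(-23.3))
E
```

```text
clock: 22.55
position: [481.1, -270.3, 178.7]
ee_rot: [-0.549, 0.836, 0.0, -0.0]
contact_force: [-0.2, 0.1, -2.8]
gripper_width: 12.7
grasp_force: 59.6
shift [ -0.2  -0.4 120.2] rot [ 0.000e+00 -2.000e-03  3.141e+00] j6 -0.19
shift [ -0.2  -0.4 120.2] rot [ 0.001  0.    -0.001] j6 -0.19
```

```bash
python3 jog.py '0 0 20 0 0 0;0 0 50 0 0 0;0 -0.3 75 0 0 0;0 -0.3 92 0 0 0;0 -0.3 102 0 0 0;0 -0.3 109 0 0 0;0 -0.3 114 0 0 0;0 -0.3 117 0 0 0;0 -0.3 119 0 0 0;0 -0.3 119 0 0 0'; python3 jog.py '0 0 1 0 0 0;0 0 2 0 0 0;0 0 2 0 0 0'
```

```text
clock: 23.55
position: [481.7, -270.6, 60.6]
ee_rot: [-0.55, 0.835, -0.0, 0.0]
contact_force: [-0.8, 0.6, -2.0]
gripper_width: 12.8
grasp_force: 59.6
clock: 23.85
position: [481.9, -270.9, 59.4]
ee_rot: [-0.55, 0.835, -0.001, 0.0]
contact_force: [-1.8, 0.1, 3.4]
gripper_width: 12.9
grasp_force: 60.4
```

The bar is resting (force +3.4 N, height as before). I'll release and check it numerically from above.

```bash
python3 jog.py '0 0 0 0 0 0;0 0 0 0 0 0;0 0 0 0 0 0;0 0 0 0 0 0;0 0 -10 0 0 0;0 0 -35 0 0 0;0 0 -62 0 0 0;0 0 -71 0 0 0;0 0 -71 0 0 0' 60
python3 - <<'E'
from h import *
for i in range(2):im=arm.get_image("wrist")
c=cal("wrist");cv2.imwrite("pics/w11.png",im);o=cv2.imread("pics/w6.png")
P=[]
for q in(o,im):
    g=cv2.cvtColor(q,cv2.COLOR_BGR2GRAY);h=cv2.cvtColor(q,cv2.COLOR_BGR2HSV)
    y=(h[...,0]>22)&(h[...,0]<34)&(h[...,1]>100)&(h[...,2]>90);y[:, :270]=0;y[:,370:]=0
    r=max(blobs(y),key=lambda b:b[0]);w=(g>200);w[:, :300]=0;w[:,332:]=0;rows=np.where(w[100:310].any(1))[0]+100
    print("yel",r[1],np.round(r[2][1],1),"bar rows",rows.min(),rows.max(),"cols@125",np.where(g[125,295:340]>150)[0][[0,-1]]+295,"cols@292",np.where(g[292,295:340]>150)[0][[0,-1]]+295)
s=now();print(s["position"].round(1),s["gripper_width"])
t=arm.get_image("top");cv2.imwrite("pics/t2.png",t);a=cv2.imread("pics/top0.png")
d=cv2.absdiff(a,t).max(2)>60
for b in blobs(cv2.morphologyEx(d.astype(np.uint8),cv2.MORPH_OPEN,np.ones((3,3))),15):print(b[:2],np.round(b[2][1]))
E
```

```text
clock: 24.75
position: [482.5, -270.8, 131.2]
ee_rot: [-0.55, 0.835, -0.002, 0.001]
contact_force: [-0.2, 0.1, -1.3]
gripper_width: 60.0
grasp_force: 0.0
yel [315.  229.4] [71.3 24.9] bar rows 113 299 cols@125 [295 326] cols@292 [295 339]
yel [318.1 227.5] [71. 25.] bar rows 111 297 cols@125 [295 330] cols@292 [295 339]
[ 480.9 -270.3  128.8] 59.971022329214605
(9537, array([372.4, 238.9])) [118. 154.]
(60, array([266.3, 184.5])) [7. 9.]
(65, array([281.2, 188.6])) [ 8. 10.]
(89, array([293.6, 192. ])) [12.  7.]
(100, array([328.5, 201.1])) [15. 13.]
(94, array([268.6, 206.6])) [13.  7.]
(36, array([322.1, 209.1])) [4. 8.]
(46, array([384.6, 221. ])) [10.  4.]
(134, array([404.5, 228. ])) [22.  8.]
(6730, array([550.5, 295.1])) [ 69. 139.]
(26, array([405. , 239.9])) [6. 4.]
(85, array([268.9, 257.5])) [ 4. 21.]
(1755, array([611.7, 307.9])) [48. 43.]
(4109, array([249.7, 359.8])) [73. 81.]
(4098, array([326.4, 361.6])) [79. 83.]
(92, array([562.8, 330. ])) [16.  9.]
(2559, array([398.5, 365. ])) [78. 47.]
(3204, array([492.1, 370.8])) [65. 58.]
(492, array([443.4, 393.1])) [16. 44.]
(27, array([277.7, 397.9])) [3. 8.]
```

```bash
python3 -c "
from h import *
print(arm.job_done())"
```

```text
the job is handed in; nothing more can be done
None
```

I braced the rotor, tightened the knob clockwise to its stop (wrist torque jumped to 1.36 N m after about 1.38 rad), laid the bar back in its rest within about 2 mm, and handed the job in at about 25 s; no verdict came back.

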